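# Close the fittings case: flap first, then the lid

## Robot

A 7-joint arm with a two-finger parallel gripper is mounted at the origin on a cart in front of the work surface, level with it; the furniture and walls round the work are solid. World frame = base frame: x ahead of the robot, y to its left, z up, the work surface at z = 0. Lengths are in m, angles in rad, forces in N, time in s.
With the tool pointing down it reaches from about 0.35 to 0.9 m from the base axis. Payload 8.1 kg.
Tool frame: the origin (TCP) lies between the finger pads; the fingertips stand 11 mm ahead of it and the grasp point (between the pads) lies 8 mm behind it; z points along the fingers, y is the line along which they close (so a half turn about z gives the same grasp; the last joint's range is limited). The gripper opens to 92 mm and grips with 3 to 60 N. Pads are 19 mm wide; open, the fingers measure 130 mm over their backs; the gripper's body (75 mm by 190 mm) begins 47 mm behind the grasp point.
Start: joints at [-1.33, 0.434, 0.025, 1.573, -0.012, 1.134, -0.075], TCP at [0.211, 0.588, 0.238] pointing down, gripper open.
Joint ranges: [-2.62, 2.62], [-0.44, 2.09], [-1.27, 1.32], [0.08, 2.57], [-1.32, 4.46], [0.12, 2], [-2.74, 2.74]. Speed limits (rad/s): [2.22, 2.22, 3.01, 3.01, 3.14, 3.14, 3.14].

## Interface

Orientations are given as a rotation vector (axis times angle).
In Python, from cell import observe, get_image, camera_params, sign_off gives the robot as it stands.
- The arm moves only by the shell command python3 -m pendant 'ROWS' [FORCE]. ROWS is JSON, one flat list of numbers, 7 for each row, row after row: the shift along the tool's x, y, z in m, then the turn, a rotation vector about the tool's x, y, z in rad, then the finger opening in m, from 0 to 0.0918. In form: [dx, dy, dz, rx, ry, rz, jaw, dx, dy, dz, rx, ry, rz, jaw, ...]. A call has 1 to 10 rows; each row shifts and turns the commanded pose from where the row before left it, along the tool's axes as they then stand; what a row does not reach is not made up. A row lasts 1/8 s, in which the tool goes at most 62.5 mm and 10.7 degrees, less where a joint would pass 70% of its speed; a pose out of reach is approached as far as the arm can. A call is refused whole if a number of a shift passes 0.0625 or a number of a turn 0.188, either way. A call with a gripper value outside its range is refused whole. The fingers move at their own pace and stop on an object; FORCE is the grip in N (left out, the last holds). Time passes only in rows, so rows that do not move let the fingers close. It gives the time, the measured TCP pose, the force, the opening and the grip force at its end, in the units of the state.
- observe(): the state, without advancing time (a new reading comes with each control period).
- get_image(name): name is "scene" or "top" or "wrist"; returns the picture (420x560x3 uint8, red, green, blue); there is no depth.
- camera_params(name): a dict with "intrinsics" (3x3 intrinsics, pixels), "dist" ([k1, k2, p1, p2, k3] as OpenCV has them; the pictures are not rectified), "eye" and "rotation" of the camera in the world; the wrist camera has in their place "T_tool_cam" (4x4, takes a point from camera to tool coordinates, whose origin is the TCP and whose axes are the flange's). Camera axes: x right, y down, z forward; pixel columns grow to the right and rows downward; lengths in m; the calibration is good to about 2 mm. A picture is of the moment at which its call begins: read the wrist's pose just before it. camera_params takes no time and is no camera call.
- sign_off(): hands the job in; it is judged then, once.
The state is a dict: "clock": time; "joints": joint angles; "dq": joint speeds; "joint_efforts": joint torques, N m; "position": TCP position; "ee_rot": TCP orientation; "force": force on the tool from outside, world axes, zero at the start; "ft_torque": the same for the moment, N m; "width": opening from 0.0 (shut) to 1.0 (fully open); "gripper_force": force on a finger pad.
Only numpy, scipy, OpenCV 4.12 (cv2) and the standard library are available. Lean on these libraries where they do the work, as an engineer would, in place of code of your own. Each camera call takes 0.05 s, during which the arm holds its last target. There are 200 camera calls.

## Task

Close up the open fittings case: first push the inner flap, which stands upright at the near side, down flat over its compartment, then push the lid gently shut over it, fully home. Only push with the fingertips or the outside of the fingers; do not pinch the flap or the lid, do not let the lid slam, and leave the fittings in the case and the things round it where they are.

Things in the scene. Friction and masses are not known exactly. Their poses are not given: they have to be found in the camera images.
- case: grey sheet-metal fittings case, open at the top, 180 deep (x) x 200 wide (y) x 80 mm high, walls 5 mm, fixed to the bench. Origin: centre of its underside. Own x points from the near (flap) wall to the far (lid hinge) wall, y left, z up; yaw within 0.8 rad of the world's. A partition 62 mm high at x = -26 mm parts it into a near and a far compartment
- flap (a joint): hinge angle of the inner flap, an aluminium panel 178 mm wide standing at the near side of the case: 0 = lying flat in the case on the partition, 1.57 = upright; starts between 1.4 and 1.7. Stiff hinge: the flap stays where it is left and needs about 1 to 2 N at its middle to move
- flap_hinge (a point): middle of the flap's hinge line, inside the near wall: at (-81, 0, 66) mm in the case's frame; the hinge line runs along the case's y. The flap's mid-plane passes through it
- flap_edge (a point): middle of the flap's free edge, 60 mm from its hinge line; swings towards the case's +x and down as the flap is folded. The flap is 4 mm thick at the edges, 8 mm in its raised middle; its outer face (towards the robot while it stands, upward when folded) lies 4 mm from the mid-plane through hinge and edge
- lid (a joint): hinge angle of the lid, the grey cover hinged at the far side of the case: 0 = shut, 1.57 = upright; starts between 1.5 and 1.75. Stiff hinge: the lid stays where it is left and must be pushed all the way (about 1 to 6 N). Shut, its top is 88 mm above the bench and it rests against a stop
- lid_hinge (a point): middle of the lid's hinge line behind the far wall: at (93, 0, 82) mm in the case's frame; the hinge line runs along the case's y
- lid_edge (a point): middle of the lid's free edge, 187 mm from its hinge line; swings towards the case's -x and down as the lid shuts. The lid is 208 mm wide with a 10 mm rim and dark rubber lining inside; its outer face (away from the robot while open, upward when shut) lies 6 mm outside the plane through hinge and edge
- nipple_a: grey threaded pipe nipple 27x70x27 mm, lying loose in the near compartment of the case; origin: centre of its underside; a bystander
- nut_a: grey hexagon nut 41x47x18 mm, lying loose in the near compartment of the case; origin: centre of its underside; a bystander
- elbow_a: grey pipe elbow 59x83x42 mm, lying loose in the far compartment of the case; origin: centre of its underside; a bystander
- tape_measure: pocket tape measure 68x72x34 mm, on the bench left of the case; origin: centre of its underside; a bystander
- union_a: brass union fitting 41x47x48 mm, on the bench right of the case; origin: centre of its underside; a bystander
- ptfe_tape: small roll of thread tape, diameter 58, height 14 mm, on the bench in front of the case, to the left; origin: centre of its underside; a bystander
- pliers: pliers 193x67x14 mm, lying on the bench at the right; origin: centre of its underside; a bystander
- mug: mug 85x115x88 mm, on the bench to the far right; origin: centre of its underside; a bystander

How it is judged:
On the way, in this order (a step that is already met when the one before it is completed fails the run):
1. the flap is folded down flat while the lid still stands open (value of joint flap below 0.07 rad and value of joint lid above 1.1 rad), for 0.2 s.
2. the lid is shut (value of joint lid below 0.04 rad), for 0.2 s.
At the end, for the whole second after the job is handed in: The flap lies flat (within 0.07 rad) and the lid is shut over it (within 0.04 rad) and at rest (value of joint flap below 0.07 rad and value of joint lid below 0.04 rad and velocity of joint lid between -0.05 and 0.05 rad/s); the robot touches nothing.
It fails at once if the lid is brought down (below 0.75 rad) while the flap still stands (above 0.3 rad) (value of joint lid below 0.75 rad and value of joint flap above 0.3 rad).
It fails at once if the flap is pinched: pressed by the fingers on both faces at once (over 2 N each) (contact force between the fingers and flap_c1 above 2 N and contact force between the fingers and flap_c2 above 2 N).
It fails at once if the lid is pinched: pressed by the fingers on both faces at once (over 2 N each) (contact force between the fingers and lid_c4 above 2 N and contact force between the fingers and lid_c5 above 2 N).
It fails at once if the lid slams: faster than 2 rad/s in its last 0.3 rad (value of joint lid below 0.3 rad and velocity of joint lid below -2 rad/s).
It fails at once if a fitting in the case or a thing round it is moved or lifted by more than 30 mm (distance of any of nipple_a, nut_a, elbow_a, tape_measure, union_a, ptfe_tape, pliers, mug from where it was at the start of the episode above 0.03 m).
It also fails if it takes over 51 s, if anything falls off the work surface, if the arm or the gripper's body presses on something with over 40 N, if the wrist force passes 120 N, or if a joint passes its speed limit or range.

## Working session

There is one attempt and no reset: what is moved stays moved. The work goes in short steps, Python scripts to look and compute and a shell command to move; the robot and the scene stay as the last step left them, time stands still between calls to the robot, and variables do not carry over. Pictures are saved under pics/ and viewed, at most 10 in all, crops included, and the job is handed in when it is done.

```bash
mkdir -p pics
python3 - <<'E'
from cell import *
import cv2,numpy as np
s=observe();print(s)
for n in("scene","top"):
    cv2.imwrite(f"pics/{n}0.png",get_image(n)[:,:,::-1]); print(n,camera_params(n))
print(camera_params("wrist"))
E
```

```text
{'clock': 0.0, 'joints': array([-1.32961725,  0.43524517,  0.0249809 ,  1.57411795, -0.01162672,
        1.13401253, -0.07506991]), 'dq': array([ 0.00120067, -0.00039295,  0.00065624,  0.00039874,  0.00054707,
        0.00017119,  0.00121379]), 'joint_efforts': array([-2.25366225e-04, -6.67864251e+01,  9.84799415e-01, -3.14445949e+01,
       -6.05717185e-02,  4.30730078e-02,  2.20879710e-04]), 'position': array([0.21053188, 0.58792871, 0.23692321]), 'ee_rot': array([-5.37415681e-01, -3.09512800e+00,  2.56103351e-03]), 'force': array([0.55814275, 0.1634361 , 0.90644506]), 'ft_torque': array([ 0.01278782,  0.03197028, -0.03448517]), 'gripper_force': 0.0, 'width': 0.9957950603963658}
scene {'intrinsics': array([[504.49557873,   0.        , 280.56535131],
       [  0.        , 504.49557873, 212.43727204],
       [  0.        ,   0.        ,   1.        ]]), 'dist': array([-0.17893098,  0.        ,  0.        ,  0.        ,  0.        ]), 'eye': array([ 0.07736243, -0.84032291,  1.0195356 ]), 'rotation': array([-2.28131954,  0.6240228 , -0.26445194])}
top {'intrinsics': array([[398.463394
[... 241 characters left out ...]
518, -0.04461167,  1.10037216]), 'rotation': array([-2.11707944,  2.17339443, -0.21064067])}
{'intrinsics': array([[344.94086421,   0.        , 279.50747529],
       [  0.        , 344.94086421, 212.01666866],
       [  0.        ,   0.        ,   1.        ]]), 'dist': array([-0.01467895,  0.        ,  0.        ,  0.        ,  0.        ]), 'T_tool_cam': array([[-5.52242871e-04, -9.66302704e-01, -2.57407808e-01,
         6.93937408e-02],
       [ 9.99999561e-01, -7.28647789e-04,  5.89926551e-04,
        -9.70028106e-04],
       [-7.57607251e-04, -2.57407369e-01,  9.66302682e-01,
        -1.46852064e-01],
       [ 0.00000000e+00,  0.00000000e+00,  0.00000000e+00,
         1.00000000e+00]])}
```

View pics/scene0.png

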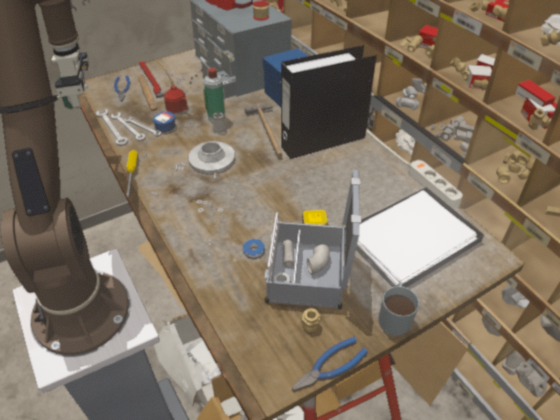

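View pics/top0.png

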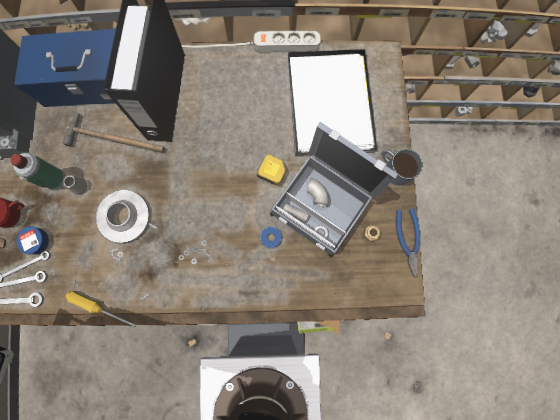

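The scene view shows the case at about (308,265) with the lid upright on its right. In the top view the case is at about (322,203), yawed, with the flap along its lower-left edge from about (272,210) to (332,250). Next I'll enlarge both for corners.

Run:
```python
import cv2,numpy as np
a=cv2.imread("pics/top0.png")[115:260,255:400]; b=cv2.imread("pics/scene0.png")[165:315,240:380]
a=cv2.resize(a,(400,400),interpolation=2);b=cv2.resize(b,(400,428),interpolation=2)[:400]
cv2.imwrite("pics/c1.png",np.hstack([a,b]))
```

```text
(no output)
```

View pics/c1.png

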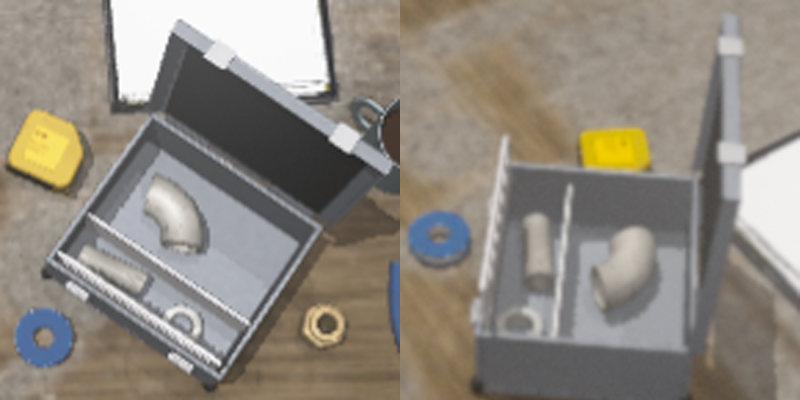

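The crop shows the case rim corners (crop px): far-left (157,115), far-right (322,225), near-right (212,378), near-left (47,268). The flap's top edge runs (58,252)–(220,365), and the lid's edge (178,22)–(390,170).

```bash
cat > h.py <<'E'
import cv2,numpy as np
from cell import *
from scipy.spatial.transform import Rotation as R
def ray(n,uv,z,off=None):
    c=camera_params(n);p=cv2.undistortPoints(np.float64(uv).reshape(-1,1,2),c["intrinsics"],c["dist"]).reshape(-1,2)
    d=np.c_[p,np.ones(len(p))]@R.from_rotvec(c["rotation"]).as_matrix().T
    e=c["eye"];return e+d*((z-e[2])/d[:,2])[:,None]
E
python3 - <<'E'
from h import *
f=lambda c:np.array(c)/2.759+[255,115]-.3
r=ray("top",f([[157,115],[322,225],[212,378],[47,268]]),.08)
print(r,np.linalg.norm(np.roll(r,-1,0)-r,axis=1),r.mean(0))
a=r[0]-r[3]+r[1]-r[2];b=r[0]-r[1]+r[3]-r[2];print(np.arctan2(a[1],a[0]),np.arctan2(-b[0],b[1]))
yaw=np.arctan2(a[1]-b[0],a[0]+b[1]);print("yaw",yaw)
Q=R.from_euler('z',yaw).as_matrix();o=r.mean(0)*[1,1,0]
print("flap",(ray("top",f([[58,252],[220,365]]),.126)-o)@Q)
print("lid",(ray("top",f([[178,22],[390,170]]),.267)-o)@Q)
g=lambda c:(np.array(c)-[400,0])/2.857+[240,165]-.3
print("scene rim",(ray("scene",g([[478,338],[690,350],[697,177]]),.08)-o)@Q)
E
```

```text
[[ 0.67721774 -0.15439007  0.08      ]
 [ 0.56440868 -0.30897603  0.08      ]
 [ 0.42070297 -0.1954716   0.08      ]
 [ 0.52863296 -0.04415813  0.08      ]] [0.19137059 0.18312451 0.18586191 0.18500951] [ 0.54774059 -0.17574896  0.08      ]
-0.653321649388306 -0.6250803613609988
yaw -0.6390279240990264
flap [[-0.0828737   0.08954028  0.126     ]
 [-0.08339115 -0.08768637  0.126     ]]
lid [[ 0.10489789  0.10417052  0.267     ]
 [ 0.10083094 -0.10318423  0.267     ]]
scene rim [[-0.0846512  -0.10283045  0.08      ]
 [ 0.08795788 -0.09729524  0.08      ]
 [ 0.09017728  0.09861807  0.08      ]]
```

Both views agree: the case origin is at (0.548, -0.176), yaw -0.638. The flap and lid are where they should be. Lift and align the tool with the case.

```bash
cat >> h.py <<'E'
O=np.array([.548,-.176,0]);Q=R.from_euler('z',-.638)
def st(*targets):
    s=observe();T=R.from_rotvec(s["ee_rot"]);c=Q.inv().apply(s["position"]-O)
    print("t",s["clock"],"case xyz mm",(c*1e3).round(1),"F case",Q.inv().apply(s["force"]).round(1),"w",round(s["width"],2))
    want=Q*R.from_matrix(np.diag([-1.,1,-1]))
    print(" turn left",(T.inv()*want).as_rotvec().round(3),"q",s["joints"].round(2))
    for t in targets: print(" to",t,"tool shift",T.inv().apply(Q.apply(np.array(t)/1e3)+O-s["position"]).round(4))
E
python3 -m pendant '[0,0,-0.06,0,0,0.145,0, 0,0,-0.06,0,0,0.145,0, 0,0,0,0,0,0,0]'; python3 -c "
from h import *
st((-120,0,360),(-120,0,121))"
```

```text
clock: 0.48
position: [0.2113, 0.5903, 0.3629]
ee_rot: [-0.982, -2.984, -0.013]
force: [-0.5, 0.8, -0.4]
width: 0.724
gripper_force: 0.0
t 0.475 case xyz mm [-726.8  415.   362.9] F case [-0.9  0.3 -0.4] w 0.72
 turn left [ 0.008 -0.003  0.002] q [-1.38  0.36  0.1   1.38 -0.04  1.39 -0.34]
 to (-120, 0, 360) tool shift [-0.606  -0.4162 -0.0022]
 to (-120, 0, 121) tool shift [-0.6067 -0.4182  0.2368]
```

```bash
python3 -m pendant '[-0.05,-0.035,0,0,0,0,0, -0.05,-0.035,0,0,0,0,0, -0.05,-0.035,0,0,0,0,0, -0.05,-0.035,0,0,0,0,0, -0.05,-0.035,0,0,0,0,0, -0.05,-0.035,0,0,0,0,0, -0.05,-0.035,0,0,0,0,0, -0.05,-0.035,0,0,0,0,0, -0.05,-0.035,0,0,0,0,0, -0.05,-0.035,0,0,0,0,0]' && python3 -m pendant '[-0.05,-0.035,0,0,0,0,0, -0.05,-0.035,0,0,0,0,0, 0,0,0,0,0,0,0]'; python3 -c "
from h import *
st((-125,0,260),(-125,0,121))
s=observe();cv2.imwrite('pics/w1.png',get_image('wrist')[:,:,::-1])"
```

```text
clock: 1.72
position: [0.4061, 0.0083, 0.3572]
ee_rot: [-0.978, -2.985, -0.0]
force: [1.3, 0.1, -0.8]
width: 0.006
gripper_force: 0.0
clock: 2.1
position: [0.4452, -0.1099, 0.3573]
ee_rot: [0.99, 2.981, -0.004]
force: [-0.8, 0.4, 0.3]
width: 0.005
gripper_force: 0.0
t 2.1 case xyz mm [-121.9   -8.1  357.3] F case [-0.9 -0.1  0.3] w 0.0
 turn left [-0.002  0.001 -0.003] q [-0.64  0.05  0.83  1.8  -0.04  1.3   1.12]
 to (-125, 0, 260) tool shift [0.0032 0.0083 0.0973]
 to (-125, 0, 121) tool shift [0.0033 0.0086 0.2363]
```

View pics/w1.png

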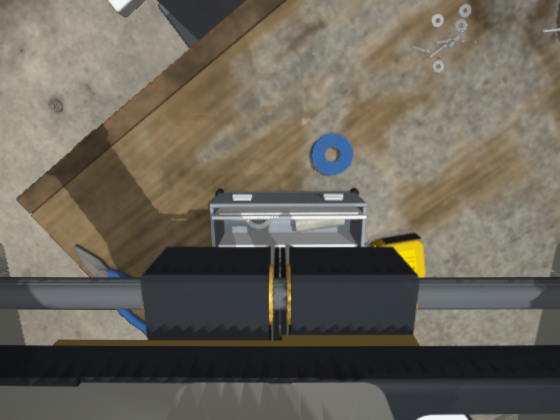

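The wrist view shows the case square to the tool, with the flap edge at row ~215 and columns 212–366. The descent zone in front is clear. Going down.

```bash
python3 -m pendant '[0.003,0.008,0.05,0,0,0,0, 0,0,0.05,0,0,0,0, 0,0,0.05,0,0,0,0, 0,0,0.05,0,0,0,0, 0,0,0.036,0,0,0,0, 0,0,0,0,0,0,0]' && python3 -m pendant '[-0.007,0,0,0,0,0,0, -0.007,0,0,0,0,0,0, -0.005,0,0,0,0,0,0, 0,0,0,0,0,0,0]'; python3 -c "
from h import *
st()
a=get_image('scene')[165:315,230:380];b=get_image('wrist')
cv2.imwrite('pics/w2.png',np.hstack([cv2.resize(a,(400,400),interpolation=2),cv2.resize(b,(400,400))])[:,:,::-1])"
```

```text
clock: 2.9
position: [0.4453, -0.0957, 0.1197]
ee_rot: [-0.975, -2.98, 0.002]
force: [-0.1, -0.2, 0.7]
width: 0.005
gripper_force: 0.0
clock: 3.4
position: [0.4637, -0.1087, 0.1223]
ee_rot: [0.979, 2.984, 0.0]
force: [-0.7, 0.4, 0.4]
width: 0.005
gripper_force: 0.0
t 3.4 case xyz mm [-107.8    3.8  122.3] F case [-0.7 -0.1  0.4] w 0.0
 turn left [0.001 0.001 0.004] q [-0.43  0.4   0.72  2.11 -0.38  0.76  1.46]
```

View pics/w2.png

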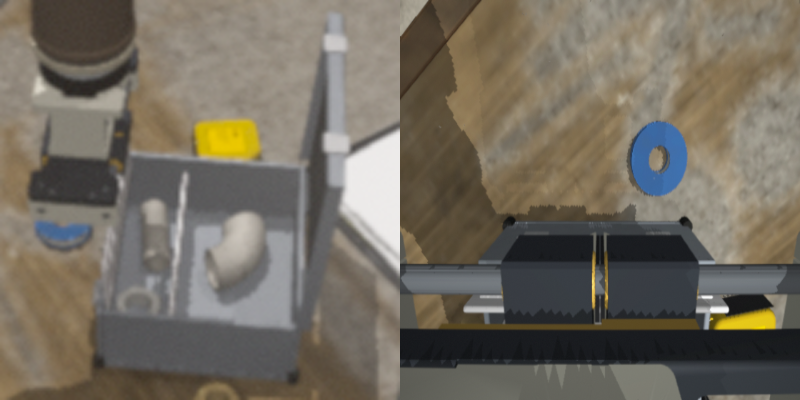

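```bash
python3 -m pendant '[-0.006,0,0,0,0,0,0, -0.006,0,0,0,0,0,0, -0.007,0,0,0,0,0,0, -0.006,0,0.001,0,0,0,0, -0.007,0,0.002,0,0,0,0, -0.006,0,0.002,0,0,0,0]' && python3 -c "
from h import *
st()" && python3 -m pendant '[-0.006,0,0.004,0,0,0,0, -0.005,0,0.004,0,0,0,0, -0.004,0,0.006,0,0,0,0, -0.004,0,0.005,0,0,0,0, -0.002,0,0.006,0,0,0,0, -0.002,0,0.005,0,0,0,0, 0,0,0.004,0,0,0,0, 0,0,0,0,0,0,0]'&& python3 -c "
from h import *
st()"
```

```text
clock: 4.25
position: [0.4939, -0.1312, 0.1165]
ee_rot: [-0.979, -2.985, 0.0]
force: [-1.5, 0.8, 1.1]
width: 0.001
gripper_force: 0.5
t 4.25 case xyz mm [-70.1   3.8 116.5] F case [-1.7 -0.3  1.1] w 0.0
 turn left [-0.    -0.     0.004] q [-0.35  0.46  0.69  2.03 -0.41  0.79  1.52]
clock: 5.25
position: [0.5118, -0.1444, 0.0824]
ee_rot: [-0.979, -2.984, 0.0]
force: [0.4, 0.3, -0.8]
width: 0.005
gripper_force: 0.0
t 5.25 case xyz mm [-47.9   3.8  82.4] F case [ 0.2  0.5 -0.8] w 0.0
 turn left [-0.    -0.001  0.004] q [-0.28  0.54  0.64  2.01 -0.47  0.75  1.58]
```

```bash
python3 -m pendant '[0,0,0.002,0,0,0,0, 0,0,0.002,0,0,0,0, 0,0,0.001,0,0,0,0, 0,0,0,0,0,0,0]' 10 && python3 -c "
from h import *
st()
a=get_image('scene')[165:315,230:380];b=get_image('top')[115:265,255:405]
cv2.imwrite('pics/w3.png',np.hstack([cv2.resize(a,(400,400),interpolation=2),cv2.resize(b,(400,400),interpolation=2)])[:,:,::-1])"
```

```text
clock: 5.75
position: [0.5123, -0.1446, 0.0807]
ee_rot: [0.98, 2.984, 0.005]
force: [-13.0, 4.8, 46.0]
width: 0.009
gripper_force: 23.1
t 5.75 case xyz mm [-47.4   4.   80.7] F case [-13.3  -3.9  46. ] w 0.01
 turn left [0.003 0.    0.003] q [-0.28  0.54  0.64  2.01 -0.48  0.74  1.59]
```

View pics/w3.png

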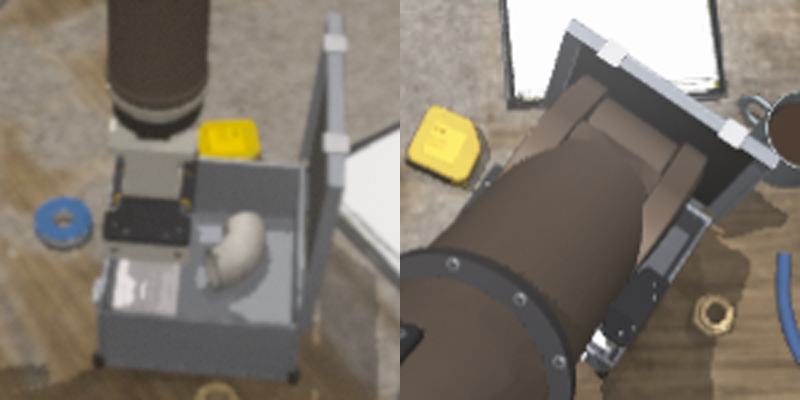

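The press stopped firmly (46 N, tip at 70 mm, the flat height), and the scene view shows the flap lying bright and flat, with the fittings undisturbed. Back off and go over the lid.

```bash
python3 -m pendant '[0,0,-0.005,0,0,0,0, 0,0,-0.03,0,0,0,0, 0,0,-0.055,0,0,0,0, 0,0,-0.06,0,0,0,0, 0,0,-0.06,0,0,0,0, 0,0,-0.06,0,0,0,0, 0,0,0,0,0,0,0]' 3 && python3 -c "
from h import *
st((150,0,345),(150,0,258))
from h import *
b=get_image('wrist');cv2.imwrite('pics/w4.png',b[:,:,::-1])"
```

```text
clock: 6.72
position: [0.5139, -0.1456, 0.3521]
ee_rot: [0.977, 2.978, 0.003]
force: [-0.6, 0.2, -0.9]
width: 0.009
gripper_force: 0.0
t 6.725 case xyz mm [-45.5   4.2 352.1] F case [-0.7 -0.2 -0.9] w 0.01
 turn left [0.004 0.007 0.004] q [-0.48  0.24  0.84  1.66 -0.19  1.31  1.33]
 to (150, 0, 345) tool shift [-0.1954 -0.005   0.0084]
 to (150, 0, 258) tool shift [-0.1949 -0.0054  0.0954]
```

View pics/w4.png

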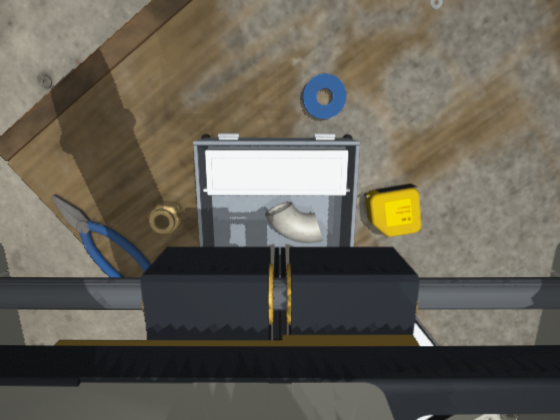

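The flap lies flat at columns 205–348, rows 150–195. Now over the lid and down behind it.

```bash
python3 -m pendant '[-0.05,-0.005,0,0,0,0,0, -0.05,0,0,0,0,0,0, -0.05,0,0,0,0,0,0, -0.045,0,0,0,0,0,0, 0,0,0,0,0,0,0]' && python3 -m pendant '[0,0,0.03,0,0,0,0, 0,0,0.03,0,0,0,0, 0,0,0.035,0,0,0,0, 0,0,0,0,0,0,0]' && python3 -c "
from h import *
st()
a=get_image('scene')[130:330,220:420];b=get_image('top')[95:265,255:425]
cv2.imwrite('pics/w5.png',np.hstack([cv2.resize(a,(400,400),interpolation=2),cv2.resize(b,(400,400),interpolation=2)])[:,:,::-1])"
```

```text
clock: 7.4
position: [0.6669, -0.2659, 0.3435]
ee_rot: [-0.98, -2.98, 0.003]
force: [-1.0, 0.5, -0.7]
width: 0.005
gripper_force: 0.0
clock: 7.9
position: [0.6644, -0.2621, 0.2492]
ee_rot: [-0.977, -2.979, -0.002]
force: [-0.4, 0.1, 0.2]
width: 0.006
gripper_force: 0.0
t 7.9 case xyz mm [1.448e+02 1.000e-01 2.492e+02] F case [-0.4 -0.1  0.2] w 0.01
 turn left [-0.001 -0.007  0.004] q [-0.11  0.67  0.77  1.34 -0.46  1.32  1.6 ]
```

View pics/w5.png

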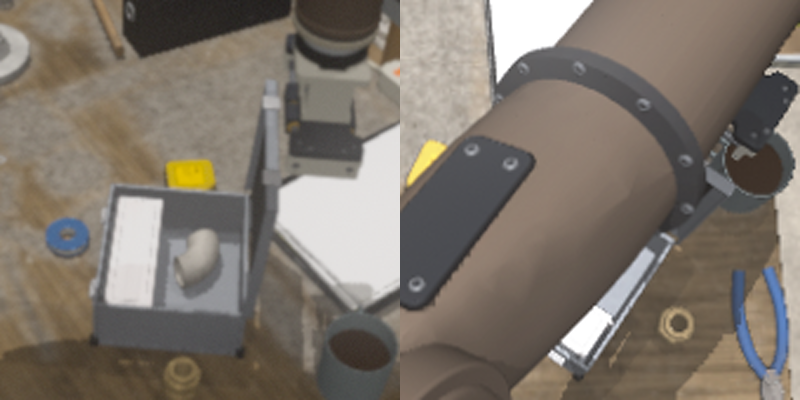

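The gripper stands behind the lid, clear of it; the flap is flat at (135,250). Push the lid along its arc, in stages.

```bash
python3 -m pendant '[-0.01,0,0,0,0,0,0, -0.01,0,0,0,0,0,0, -0.009,0,0,0,0,0,0, -0.009,0,0,0,0,0,0, -0.009,0,0,0,0,0,0, -0.009,0,0,0,0,0,0, -0.008,0,0,0,0,0,0]' && python3 -c "
from h import *
st()" && python3 -m pendant '[-0.01,0,0.002,0,0,0,0, -0.01,0,0.002,0,0,0,0, -0.01,0,0.003,0,0,0,0, -0.01,0,0.004,0,0,0,0, -0.01,0,0.004,0,0,0,0, -0.009,0,0.005,0,0,0,0]' && python3 -c "
from h import *
st((-3.3,0,210.5))"
```

```text
clock: 8.88
position: [0.7183, -0.3023, 0.2526]
ee_rot: [-0.979, -2.985, 0.0]
force: [-0.4, 0.3, 0.1]
width: 0.004
gripper_force: 0.0
t 8.875 case xyz mm [212.   -0.  252.6] F case [-0.6  0.   0.1] w 0.0
 turn left [-0.    -0.     0.004] q [-0.01  0.78  0.75  1.12 -0.5   1.42  1.59]
clock: 9.62
position: [0.7659, -0.3373, 0.2323]
ee_rot: [0.979, 2.985, -0.0]
force: [0.1, -0.2, -1.3]
width: 0.002
gripper_force: 0.0
t 9.625 case xyz mm [2.712e+02 2.000e-01 2.323e+02] F case [ 0.2 -0.1 -1.3] w 0.0
 turn left [-0.     0.     0.004] q [ 0.08  0.9   0.72  0.92 -0.55  1.48  1.57]
 to (-3.3, 0, 210.5) tool shift [0.2745 0.0009 0.0218]
```

I had the sign wrong: tool -x is case +x, so the tool moved away from the lid, touching nothing. Return to the start point and push with +x.

```bash
python3 -m pendant '[0.03,0,-0.018,0,0,0,0, 0.03,0,0,0,0,0,0, 0.03,0,0,0,0,0,0, 0.026,0,0,0,0,0,0, 0.01,0,0,0,0,0,0, 0,0,0,0,0,0,0]' && python3 -c "
from h import *
st()" && python3 -m pendant '[0.01,0,0,0,0,0,0, 0.009,0,0,0,0,0,0, 0.009,0,0,0,0,0,0, 0.009,0,0,0,0,0,0, 0.009,0,0,0,0,0,0, 0.008,0,0,0,0,0,0]' && python3 -c "
from h import *
st((51,0,242.5))"
```

```text
clock: 10.38
position: [0.6643, -0.2621, 0.251]
ee_rot: [0.978, 2.985, 0.0]
force: [0.1, 0.4, 0.1]
width: 0.005
gripper_force: 0.0
t 10.375 case xyz mm [1.447e+02 1.000e-01 2.510e+02] F case [-0.1  0.4  0.1] w 0.01
 turn left [0.    0.    0.004] q [-0.12  0.66  0.77  1.34 -0.46  1.31  1.6 ]
clock: 11.12
position: [0.6199, -0.23, 0.2507]
ee_rot: [0.979, 2.985, -0.0]
force: [0.9, -2.8, -1.6]
width: 0.005
gripper_force: 1.3
t 11.125 case xyz mm [ 89.9  -0.6 250.7] F case [ 2.4 -1.7 -1.6] w 0.01
 turn left [-0.     0.     0.004] q [-0.21  0.57  0.79  1.5  -0.42  1.24  1.58]
 to (51, 0, 242.5) tool shift [0.0389 0.0007 0.0082]
```

```bash
python3 -m pendant '[0.01,0,0.001,0,0,0,0, 0.01,0,0.001,0,0,0,0, 0.01,0,0.003,0,0,0,0, 0.009,0,0.003,0,0,0,0, 0.01,0,0.004,0,0,0,0, 0.01,0,0.005,0,0,0,0, 0.009,0,0.005,0,0,0,0]' && python3 -c "
from h import *
st((22,0,229))" && python3 -m pendant '[0.009,0,0.006,0,0,0,0, 0.008,0,0.006,0,0,0,0, 0.008,0,0.007,0,0,0,0, 0.007,0,0.007,0,0,0,0, 0.007,0,0.008,0,0,0,0, 0.007,0,0.008,0,0,0,0]' && python3 -c "
from h import *
st((-24.5,0,187),(-40.7,0,160))"
```

```text
clock: 12.0
position: [0.565, -0.1894, 0.2283]
ee_rot: [-0.979, -2.985, -0.001]
force: [1.3, -0.1, 1.8]
width: 0.01
gripper_force: 1.0
t 12.0 case xyz mm [ 21.6  -0.6 228.3] F case [1.1 0.7 1.8] w 0.01
 turn left [ 0.    -0.     0.004] q [-0.32  0.48  0.81  1.7  -0.38  1.12  1.55]
 to (22, 0, 229) tool shift [-0.0004  0.0006 -0.0007]
clock: 12.75
position: [0.5282, -0.1625, 0.1861]
ee_rot: [0.979, 2.985, -0.0]
force: [1.1, -0.3, -0.2]
width: 0.007
gripper_force: 0.8
t 12.75 case xyz mm [-23.9  -0.9 186.1] F case [ 1.   0.4 -0.2] w 0.01
 turn left [-0.     0.     0.004] q [-0.37  0.45  0.81  1.86 -0.38  0.99  1.54]
 to (-24.5, 0, 187) tool shift [ 0.0006  0.0009 -0.0009]
 to (-40.7, 0, 160) tool shift [0.0168 0.001  0.0261]
```

```bash
python3 -m pendant '[0.006,0.001,0.009,0,0,0,0, 0.006,0,0.009,0,0,0,0, 0.005,0,0.009,0,0,0,0, 0.003,0,0.008,0,0,0,0, 0.003,0,0.007,0,0,0,0, 0.003,0,0.007,0,0,0,0, 0.002,0,0.007,0,0,0,0, 0.001,0,0.006,0,0,0,0, 0.001,0,0.005,0,0,0,0, 0.001,0,0.005,0,0,0,0]' && python3 -c "
from h import *
st((-55.5,0,99))" && python3 -m pendant '[0.001,0,0.004,0,0,0,0, 0,0,0.004,0,0,0,0, 0,0,0.004,0,0,0,0, 0,0,0.003,0,0,0,0, 0,0,0,0,0,0,0]' && python3 -c "
from h import *
st((-55.5,0,97))"
```

```text
clock: 14.0
position: [0.5042, -0.1436, 0.1144]
ee_rot: [0.979, 2.985, 0.0]
force: [0.9, 0.4, 0.6]
width: 0.005
gripper_force: 0.6
t 14.0 case xyz mm [-54.5  -0.  114.4] F case [0.5 0.9 0.6] w 0.0
 turn left [0.    0.    0.004] q [-0.36  0.5   0.75  2.   -0.46  0.81  1.59]
 to (-55.5, 0, 99) tool shift [0.001  0.     0.0154]
clock: 14.62
position: [0.5032, -0.143, 0.0995]
ee_rot: [-0.979, -2.985, 0.0]
force: [-0.1, 0.1, 0.1]
width: 0.009
gripper_force: 0.0
t 14.625 case xyz mm [-55.6  -0.2  99.5] F case [-0.2  0.   0.1] w 0.01
 turn left [-0.    -0.     0.004] q [-0.35  0.52  0.73  2.02 -0.48  0.78  1.61]
 to (-55.5, 0, 97) tool shift [-0.0001  0.0002  0.0025]
```

Tip at 88.5 mm, about the shut height. Press on until it meets the stop firmly.

```bash
python3 -m pendant '[0,0,0.002,0,0,0,0, 0,0,0.001,0,0,0,0, 0,0,0.001,0,0,0,0, 0,0,0,0,0,0,0, 0,0,0,0,0,0,0]' && python3 -c "
from h import *
st()"
```

```text
clock: 15.25
position: [0.5035, -0.1432, 0.0987]
ee_rot: [0.98, 2.984, 0.005]
force: [-14.1, 6.0, 50.5]
width: 0.005
gripper_force: 25.4
t 15.25 case xyz mm [-55.3  -0.1  98.7] F case [-14.9  -3.6  50.5] w 0.01
 turn left [ 0.003 -0.     0.003] q [-0.34  0.52  0.72  2.02 -0.49  0.78  1.61]
```

```bash
python3 -m pendant '[0,0,-0.004,0,0,0,0, 0,0,-0.02,0,0,0,0, 0,0,-0.05,0,0,0,0, 0,0,-0.06,0,0,0,0, 0.04,0,-0.03,0,0,0,0, 0.05,0,0,0,0,0,0, 0.05,0,0,0,0,0,0, 0,0,0,0,0,0,0]' && python3 -c "
from h import *
st()
a=get_image('scene')[165:315,230:380];b=get_image('top')[115:265,255:405]
cv2.imwrite('pics/w6.png',np.hstack([cv2.resize(a,(400,400),interpolation=2),cv2.resize(b,(400,400),interpolation=2)])[:,:,::-1])"
```

```text
clock: 16.25
position: [0.3882, -0.0578, 0.2595]
ee_rot: [-0.972, -2.986, -0.007]
force: [0.9, 0.4, 0.5]
width: 0.004
gripper_force: 0.0
t 16.25 case xyz mm [-198.7   -0.3  259.5] F case [0.5 0.9 0.5] w 0.0
 turn left [ 0.004 -0.003  0.009] q [-0.87 -0.03  0.9   2.1   0.02  1.06  0.96]
```

View pics/w6.png

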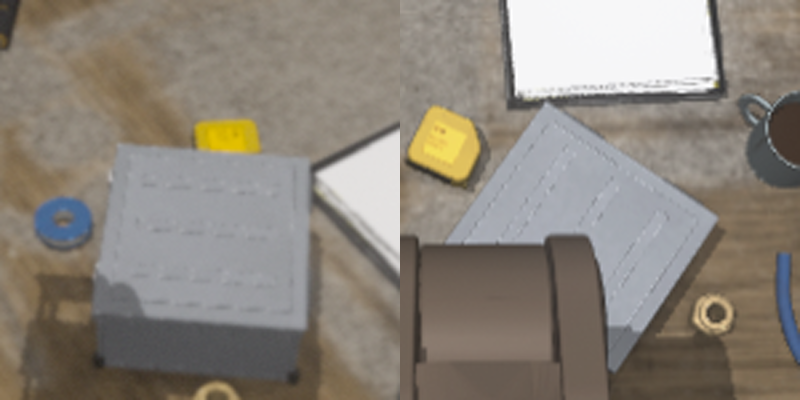

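The picture shows the lid shut and level over the case, with the tape measure, thread tape, union and mug in place and the robot clear.

```bash
python3 -c "
from cell import *
print(sign_off())"
```

```text
the job is handed in; nothing more can be done
None
```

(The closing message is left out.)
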